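# Set the guarded dial of the dry-block heater

## Task

On the dry-block heater with the orange guard, swing the flip guard up and right over so that it stays leaning open on its hinge, then turn the black knob beneath it clockwise until its white pointer is at the green mark. Leave the guard open and the knob on the mark, and keep the guard of the blue heater shut.

Things in the scene. Friction and masses are not known exactly. Their poses are not given: they have to be found in the camera images.
- orange_heater: Dry-block heater fixed to the bench: white housing 200 x 200 x 60 mm high, orange stripe and orange-framed clear flip guard. Origin: centre of its underside; x to its rear, y to its left, z up. On its left (y +34 to +90 mm) a block with tube caps, up to 77 mm high. Guard hinge line along y at x +85, height 102 mm, centred on y -40, over a wall 94 mm high. Knob axis at x +5, y -40 mm.
- orange_tab (a point): Pinch point in the guard's orange tab, 143 mm from the hinge line (guard shut: x -58, y -40, height 102 mm in the heater's frame). The tab, 24 mm wide (y) and 10 mm thick, lies in the guard's plane, 120 to 158 mm from the hinge, with 37 mm free beneath it when shut. Pinched by its sides across y, it can turn in the fingers as the guard swings.
- orange_guard (a joint): Angle of the orange guard (60 to 130 g, plate 98 mm wide, 120 mm long, 4 mm thick, 27 mm skirt under its front edge): 0 = shut, level; grows as the front edge swings up and over to the rear; 1.57 upright; 2.4 = its stop, where it leans back and stays. Swings freely, lightly damped: below about 1.5 it falls shut, beyond 1.6 it falls open.
- orange_grip (a point): Point on the knob's vertical axis at the height to grip it, 85 mm above the bench. The black knob is a disc 44 mm across, carrying an upright grip bar 42 mm long, 14 mm wide (grip across this) and 68 to 92 mm above the bench. A white line on the bar's top and end marks its pointer end.
- orange_dial (a joint): Angle of the knob under the orange guard, growing clockwise seen from above: stops at 0 and 1.7, green mark at 1.3. Starts between 0 and 0.5; stays where left (friction about 0.04 N m). At 0.7 the pointer points straight to the heater's front (its -x); at 0 it is 0.7 rad anticlockwise of that (towards -y), at 1.3 it is 0.6 rad clockwise of it (towards +y).
- blue_guard (a joint): Angle of the guard of the other heater, alike but with a blue stripe and blue-framed guard: 0 = shut. It is to stay shut.

How it is judged:
By the outcome, as a careful person would: the job done as asked, in the order asked, and still so for the second after the job is handed in, with the robot touching nothing.
It also fails if it takes over 54 s, if anything falls off the work surface, if the arm or the gripper's body presses on something with over 40 N, if the wrist force passes 120 N, or if a joint passes its speed limit or range.

## Robot

A 6-joint arm with a two-finger parallel gripper is mounted at the origin on the work surface. World frame = base frame: x ahead of the robot, y to its left, z up, the work surface at z = 0. Lengths are in m, angles in degrees, forces in N, time in s.
With the tool pointing down it reaches from about 0.15 to 0.775 m from the base axis. Payload 6.1 kg.
Tool frame: the origin (TCP) lies on the centre line of the jaws, within the pads' length; the fingertips stand 11 mm ahead of it and the grasp point (between the pads) lies 8 mm behind it (arm.tcp_to_tips is the distance from the TCP to the fingertips, in m); x points along the fingers, z is the direction in which the jaws open and shut, and the axes are right-handed (so a half turn about x gives the same grasp; the last joint's range is limited). The gripper opens to 85 mm and grips with 20 to 120 N. Pads are 22 mm wide; open, the fingers measure 114 mm over their backs; the gripper's body (76 mm by 85 mm) begins 54 mm behind the grasp point. The pads swing forward as they close: fully open they stand 13 mm farther back than shut.
Start: joints at [72.594, 7.208, -2.269, 80.523, 0, 90], TCP at [0.157, 0.501, 0.203] pointing down, gripper open.
Joint ranges: [-155.77, 155.77], [-54.66, 111.73], [-72.52, 77.12], [-102.08, 115.82], [-83.92, 84.16], [-180, 180]. Speed limits (degrees/s): [136.94, 136.94, 172.46, 180, 180, 180].

## Interface

Orientations are given as [roll, pitch, yaw] about the fixed x, y, z axes, in that order (R = Rz(yaw) Ry(pitch) Rx(roll)).
In Python, from rig import arm gives the robot as it stands.
- The arm moves only by the shell command python3 -m jog 'ROWS' [FORCE]. ROWS is JSON, a list of rows, each an object of numbers: "dx", "dy", "dz": the shift along the tool's x, y, z in m; "rx", "ry", "rz": the turn, a rotation vector about the tool's x, y, z in degrees; "fingers": the finger opening in m, from 0 to 0.0854. In form: [{"dx": .., "dy": .., "dz": .., "rx": .., "ry": .., "rz": .., "fingers": ..}, ...]. A call has 1 to 20 rows; each row is the pose to reach, as a shift and turn from the pose measured when the call began, along the tool's axes at that moment; what a row does not reach only later rows make up. A row lasts 1/12 s, in which the tool goes at most 41.7 mm and 7.16 degrees, less where a joint would pass 70% of its speed; a pose out of reach is approached as far as the arm can. A call with a gripper value outside its range is refused whole. The fingers move at their own pace and stop on an object; FORCE is the grip in N (left out, the last holds). Time passes only in rows, so rows that repeat a pose let the fingers close. It gives the time, the measured TCP pose, the force and the opening at its end, in the units of the state.
- arm.read_state(): the state, without advancing time (a new reading comes with each control period).
- arm.grab_frame(name): name is "scene" or "top" or "wrist"; returns (picture, depth): 480x640x3 uint8, blue, green, red; 480x640 float32, m along the optical axis (not along the pixel's ray), 0 where there is no reading.
- arm.camera_params(name): a dict with "mtx" (3x3 intrinsics, pixels), "eye" and "orientation" of the camera in the world. Camera axes: x right, y up, looking along -z (the intrinsics and any distortion apply to the point x, -y, -z); pixel columns grow to the right and rows downward; lengths in m; the calibration is good to about 2 mm. The wrist camera is an equidistant fisheye: a pixel r from the principal point sees the ray r / f radians off the axis. A picture is of the moment at which its call begins: read the wrist's pose just before it. camera_params takes no time and is no camera call; for the wrist camera it gives the pose at the moment of the call.
- arm.close_job(): hands the job in, once; it reports no verdict.
The state is a dict: "t": time; "joint_positions": joint angles; "joint_vel": joint speeds; "effort": joint torques, N m; "tool_pos": TCP position; "tcp_rot": TCP orientation; "contact_force": force on the tool from outside, world axes, zero at the start; "wrist_torque": the same for the moment, N m; "gripper_width": opening from 0.0 (shut) to 1.0 (fully open).
Only numpy, scipy, OpenCV 4.12 (cv2) and the standard library are available. Lean on these libraries where they do the work, as an engineer would, in place of code of your own. Each camera call takes 0.05 s, during which the arm holds its last target.

## Working session

There is one attempt and no reset: what is moved stays moved. The work goes in short steps, Python scripts to look and compute and a shell command to move; the robot and the scene stay as the last step left them, time stands still between calls to the robot, and variables do not carry over. Pictures are saved under pics/ and viewed, and the job is handed in when it is done.

```bash
ls; mkdir -p pics
python3 - <<'E'
from rig import arm
import cv2, numpy as np
print(arm.read_state())
for n in ("scene","top"):
    im,d=arm.grab_frame(n); cv2.imwrite(f"pics/{n}0.png",im); np.save(f"pics/{n}0.npy",d)
    print(n,arm.camera_params(n))
E
```

```text
pics
{'t': 0.0, 'joint_positions': array([ 7.25929683e+01,  7.24011967e+00, -2.32628518e+00,  8.05262418e+01,
        2.21835930e-03,  8.99992363e+01]), 'joint_vel': array([ 0.04802203,  0.03854181,  0.02520352,  0.07182149, -0.02148477,
       -0.03240426]), 'effort': array([ 1.87253040e-04, -4.35914755e+01,  3.52925420e+01,  1.72068860e-02,
        1.39034367e-05, -1.82751307e-06]), 'tool_pos': array([0.15690412, 0.50050835, 0.20204003]), 'tcp_rot': array([ 178.62759151,   89.90732684, -108.77867824]), 'contact_force': array([-0.01497855,  0.61146529, -0.60066209]), 'wrist_torque': array([-0.05777421,  0.03452137, -0.01454036]), 'gripper_width': 0.9980485496462095}
scene {'mtx': array([[619.19880447,   0.        , 329.53728269],
       [  0.        , 619.19880447, 247.48825631],
       [  0.        ,   0.        ,   1.        ]]), 'eye': array([ 1.18564788, -0.14024843,  0.9162268 ]), 'orientation': array([38.34813002,  0.84872875, 78.84739144])}
top {'mtx': array([[526.98144672,   0.        , 311.52724717],
       [  0.        , 526.98144672, 239.33192774],
       [  0.        ,   0.        ,   1.        ]]), 'eye': array([ 0.42466934, -0.03755168,  0.89833622]), 'orientation': array([  8.60624703,  -0.21596087, -88.66648781])}
```

View pics/scene0.png

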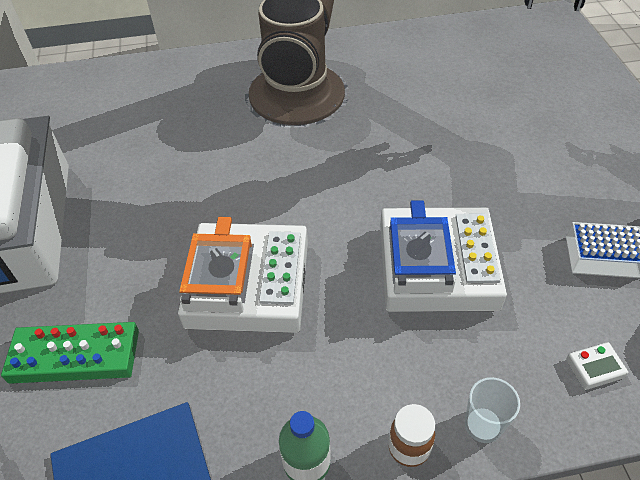

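View pics/top0.png

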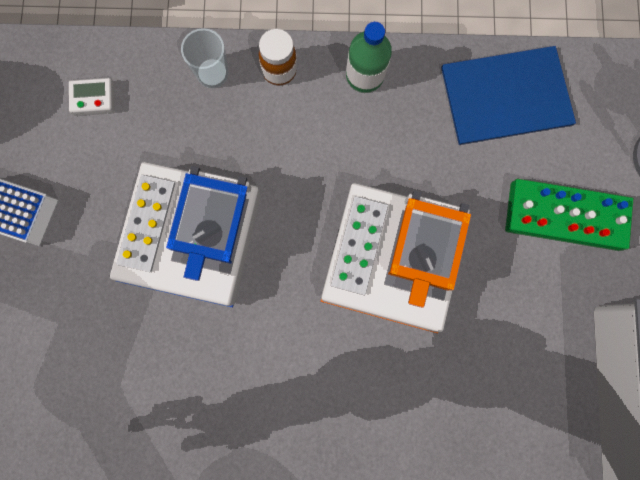

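```bash
cat > h.py <<'E'
import numpy as np, cv2
from scipy.spatial.transform import Rotation as Ro
from rig import arm
def cam(n):
    p=arm.camera_params(n); return p['mtx'],np.array(p['eye']),Ro.from_euler('xyz',p['orientation'],degrees=True).as_matrix()
def rays(n,uv):
    K,e,R=cam(n); uv=np.atleast_2d(uv).astype(float)
    d=np.c_[(uv[:,0]-K[0,2])/K[0,0],-(uv[:,1]-K[1,2])/K[1,1],-np.ones(len(uv))]
    return e,d@R.T
def pts(n,uv,depth):
    e,d=rays(n,uv); return e+d*np.asarray(depth)[:,None]
def onz(n,uv,z):
    e,d=rays(n,uv); return e+d*((z-e[2])/d[:,2])[:,None]
def proj(n,P):
    K,e,R=cam(n); c=(np.atleast_2d(P)-e)@R
    return np.c_[K[0,2]-K[0,0]*c[:,0]/c[:,2]*1, K[1,2]+K[1,1]*c[:,1]/c[:,2]]
E
python3 - <<'E'
from h import *
for n in("top","scene"):
    im=cv2.imread(f"pics/{n}0.png"); d=np.load(f"pics/{n}0.npy")
    h=cv2.cvtColor(im,cv2.COLOR_BGR2HSV)
    m=((h[...,0]>7)&(h[...,0]<18)&(h[...,1]>190)&(h[...,2]>120)).astype(np.uint8)
    k,l,s,c=cv2.connectedComponentsWithStats(m); 
    i=1+np.argmax(s[1:,4]); print(n,s[i],c[i])
    v,u=np.where(l==i); P=pts(n,np.c_[u,v],d[v,u]); 
    print(np.percentile(P[:,2],[1,5,25,50,75,95,99]))
    uv=np.c_[u,v]; Q=onz(n,uv,0.104)
    sel=(P[:,2]>.095); Q=Q[sel]
    r=cv2.minAreaRect((Q[:,:2]*1000).astype(np.float32)); print(r,cv2.boxPoints(r))
    # table check
    g=np.array([[300,420]]) if n=="top" else np.array([[330,180]])
    print(pts(n,g,[d[g[0,1],g[0,0]]]))
    # housing white
    W=((h[...,1]<25)&(h[...,2]>150))
    v,u=np.where(W&(d>0)); P=pts(n,np.c_[u,v],d[v,u]); s=(abs(P[:,2]-.06)<.006)&(P[:,0]>.25)&(P[:,0]<.6)&(P[:,1]<-.06)&(P[:,1]>-.35)
    P=P[s]; print("housing",len(P),P[:,2].mean()); r=cv2.minAreaRect((P[:,:2]*1000).astype(np.float32)); print(r,cv2.boxPoints(r).tolist())
E
```

```text
top [ 389  199   82  108 2450] [427.99836735 252.62      ]
[0.09649931 0.10238021 0.10436094 0.10542197 0.1066407  0.10873678
 0.11017816]
((526.2821655273438, -214.40443420410156), (99.12862396240234, 157.6772003173828), 76.12120819091797) [[ 437.85632 -243.61081]
 [ 590.9302  -281.43265]
 [ 614.708   -185.19806]
 [ 461.63416 -147.37622]]
[[ 0.26110187 -0.02587445  0.00149623]]
housing 4530 0.060872146879415584
((515.0086669921875, -169.8383331298828), (197.9653778076172, 170.0706787109375), 76.19237518310547) [[408.8071594238281, -245.6658935546875], [573.9631958007812, -286.25543212890625], [621.210205078125, -94.01077270507812], [456.05413818359375, -53.421234130859375]]
scene [180 217  52  76 602] [199.46677741 262.70265781]
[0.10035779 0.10112452 0.10280001 0.10373571 0.10508948 0.1072965
 0.10911647]
((522.5101318359375, -226.86123657226562), (73.93330383300781, 158.0495147705078), 78.2699203491211) [[ 437.62033 -246.99005]
 [ 592.36914 -279.12173]
 [ 607.3999  -206.73242]
 [ 452.65112 -174.60074]]
[[ 2.97623200e-01  2.19613252e-02 -1.86194769e-05]]
housing 2251 0.06002042692137019
((528.115966796875, -171.33319091796875), (198.3470458984375, 197.46701049804688), 75.92414855957031) [[408.22735595703125, -243.51638793945312], [599.7653198242188, -291.5415954589844], [648.0045776367188, -99.14999389648438], [456.46661376953125, -51.124786376953125]]
```

```bash
cat >> h.py <<'E'
O=np.array([.529,-.1725,0]); YAW=-13.9
H=Ro.from_euler('z',YAW,degrees=True).as_matrix()
def W(x,y,z): return O+H@np.array([x,y,z])
def tcp():
    s=arm.read_state(); return s,np.array(s['tool_pos']),Ro.from_euler('xyz',s['tcp_rot'],degrees=True)
def shift(P,Rt=None):
    s,p,R=tcp(); print('t',s['t'],'p',p.round(4),'q',s['joint_positions'].round(1),'F',s['contact_force'].round(1),'g',s['gripper_width'])
    print('d tool',(R.inv().apply(P-p)*1000).round(1),'mm')
    if Rt is not None: print('turn',(R.inv()*Rt).as_rotvec(degrees=True).round(2))
def down(head): # tool x down, jaw z at heading deg
    z=np.array([np.cos(np.radians(head)),np.sin(np.radians(head)),0]); x=np.array([0,0,-1.]); return Ro.from_matrix(np.c_[x,np.cross(z,x),z])
E
python3 - <<'E'
from h import *
s,p,R=tcp(); print(R.as_matrix().round(3)); print(arm.tcp_to_tips)
for hd in(76.1,-103.9): shift(W(-.058,-.04,.22),down(hd))
print('tab',W(-.058,-.04,.102),'knob',W(.005,-.04,.085))
for n in("top","scene"):
    im=cv2.imread(f"pics/{n}0.png")
    A=[W(x,y,.06) for x in(-.1,.1) for y in(-.1,.1)]+[W(-.058,-.04,.102),W(.085,-.04,.102),W(.005,-.04,.06)]
    for q in proj(n,A): cv2.circle(im,tuple(int(round(v*8)) for v in q),12,(255,0,255),-1,cv2.LINE_AA,3)
    u,v=proj(n,A[-1])[0].astype(int); c=im[v-75:v+75,u-100:u+100]; cv2.imwrite(f"pics/{n}1.png",cv2.resize(c,None,fx=4,fy=4,interpolation=cv2.INTER_CUBIC))
E
```

```text
[[-0.    -0.954  0.299]
 [-0.001  0.299  0.954]
 [-1.    -0.    -0.001]]
0.011
t 0.1 p [0.1569 0.5006 0.2021] q [72.6  7.2 -2.3 80.5 -0.  90. ] F [-0.  -0.  -0.2] g 0.9990153795096807
d tool [ -17.1 -500.9 -574.5] mm
turn [-3.51 -0.08 -0.  ]
t 0.1 p [0.1569 0.5006 0.2021] q [72.6  7.2 -2.3 80.5 -0.  90. ] F [-0.  -0.  -0.2] g 0.9990153795096807
d tool [ -17.1 -500.9 -574.5] mm
turn [ 1.7649e+02 -0.0000e+00  1.2000e-01]
tab [ 0.46308932 -0.19739543  0.102     ] knob [ 0.52424446 -0.2125298   0.085     ]
```

View pics/top1.png

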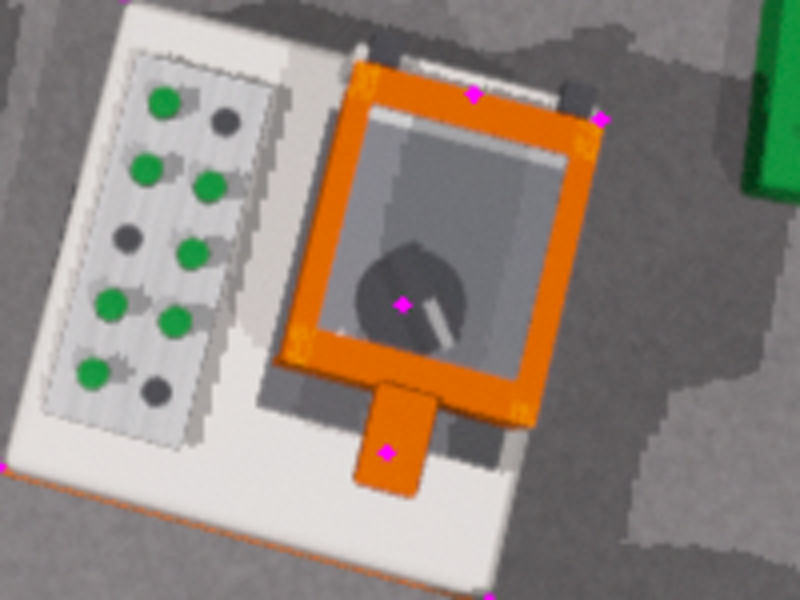

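View pics/scene1.png

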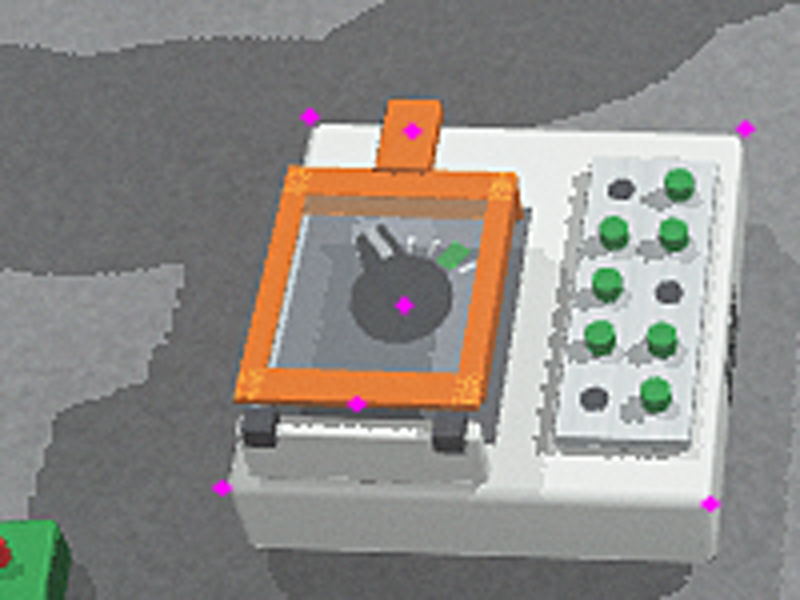

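```bash
python3 -m jog '[{"dx":-0.017,"dy":-0.03,"dz":-0.035,"rx":-3.5,"fingers":0.05},{"dx":-0.017,"dy":-0.06,"dz":-0.07,"rx":-3.5,"fingers":0.05},{"dx":-0.017,"dy":-0.09,"dz":-0.1,"rx":-3.5,"fingers":0.05},{"dx":-0.017,"dy":-0.12,"dz":-0.135,"rx":-3.5,"fingers":0.05},{"dx":-0.017,"dy":-0.15,"dz":-0.17,"rx":-3.5,"fingers":0.05},{"dx":-0.017,"dy":-0.18,"dz":-0.2,"rx":-3.5,"fingers":0.05},{"dx":-0.017,"dy":-0.21,"dz":-0.24,"rx":-3.5,"fingers":0.05},{"dx":-0.017,"dy":-0.24,"dz":-0.27,"rx":-3.5,"fingers":0.05},{"dx":-0.017,"dy":-0.27,"dz":-0.305,"rx":-3.5,"fingers":0.05},{"dx":-0.017,"dy":-0.3,"dz":-0.34,"rx":-3.5,"fingers":0.05},{"dx":-0.017,"dy":-0.33,"dz":-0.375,"rx":-3.5,"fingers":0.05},{"dx":-0.017,"dy":-0.36,"dz":-0.41,"rx":-3.5,"fingers":0.05},{"dx":-0.017,"dy":-0.39,"dz":-0.445,"rx":-3.5,"fingers":0.05},{"dx":-0.017,"dy":-0.42,"dz":-0.48,"rx":-3.5,"fingers":0.05},{"dx":-0.017,"dy":-0.45,"dz":-0.515,"rx":-3.5,"fingers":0.05},{"dx":-0.017,"dy":-0.475,"dz":-0.545,"rx":-3.5,"fingers":0.05},{"dx":-0.017,"dy":-0.501,"dz":-0.5745,"rx":-3.5,"fingers":0.05},{"dx":-0.017,"dy":-0.501,"dz":-0.5745,"rx":-3.5,"fingers":0.05},{"dx":-0.017,"dy":-0.501,"dz":-0.5745,"rx":-3.5,"fingers":0.05}]' 40
python3 - <<'E'
from h import *
shift(W(-.058,-.04,.102),down(76.1))
im,d=arm.grab_frame("wrist"); cv2.imwrite("pics/w2.png",im)
im,d=arm.grab_frame("top"); cv2.imwrite("pics/top2.png",im)
E
```

```text
t 0.1 p [0.1569 0.5006 0.2021] q [72.6  7.2 -2.3 80.5 -0.  90. ] F [-0.  -0.  -0.2] g 0.9990153795096807
d tool [ 100.9 -500.9 -574.3] mm
turn [-3.51 -0.08 -0.  ]$[0]: bad value
```

View pics/w2.png

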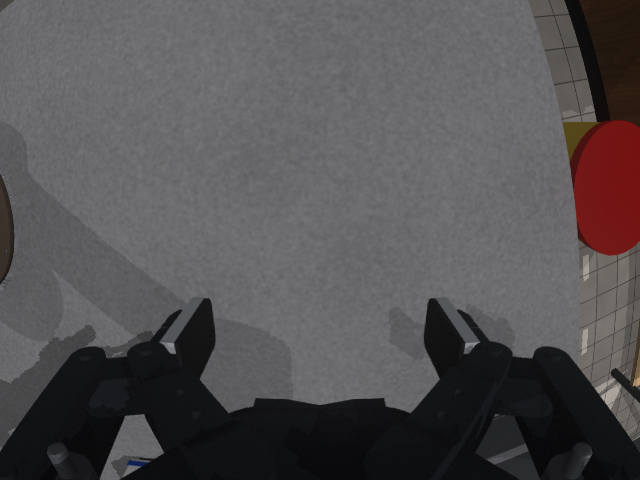

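```bash
python3 -m jog '[{"dx":-0.017,"dy":-0.03,"dz":-0.035,"rx":-3.5,"ry":0,"rz":0,"fingers":0.05}]' 40
```

```text
t: 0.28
tool_pos: [0.171, 0.4672, 0.213]
tcp_rot: [159.8, 89.7, -123.9]
contact_force: [0.4, -0.7, -0.5]
gripper_width: 0.884
```

Run:
```python
from h import *
shift(W(-.058,-.04,.22),down(76.1))
```

```text
t 0.2833 p [0.171  0.4672 0.213 ] q [69.9  4.5 -4.  81.8  0.1 83.5] F [ 0.4 -0.7 -0.5] g 0.8835769746402627
d tool [  -4.9 -440.9 -576.8] mm
turn [ 0.23 -0.29 -0.11]
```

```bash
python3 -m jog '[{"dx":-0.005,"dy":-0.026,"dz":-0.034,"rx":0.2,"ry":-0.3,"rz":-0.1,"fingers":0.05},{"dx":-0.005,"dy":-0.052,"dz":-0.068,"rx":0.2,"ry":-0.3,"rz":-0.1,"fingers":0.05},{"dx":-0.005,"dy":-0.078,"dz":-0.102,"rx":0.2,"ry":-0.3,"rz":-0.1,"fingers":0.05},{"dx":-0.005,"dy":-0.104,"dz":-0.136,"rx":0.2,"ry":-0.3,"rz":-0.1,"fingers":0.05},{"dx":-0.005,"dy":-0.13,"dz":-0.17,"rx":0.2,"ry":-0.3,"rz":-0.1,"fingers":0.05},{"dx":-0.005,"dy":-0.156,"dz":-0.204,"rx":0.2,"ry":-0.3,"rz":-0.1,"fingers":0.05},{"dx":-0.005,"dy":-0.182,"dz":-0.238,"rx":0.2,"ry":-0.3,"rz":-0.1,"fingers":0.05},{"dx":-0.005,"dy":-0.208,"dz":-0.272,"rx":0.2,"ry":-0.3,"rz":-0.1,"fingers":0.05},{"dx":-0.005,"dy":-0.234,"dz":-0.306,"rx":0.2,"ry":-0.3,"rz":-0.1,"fingers":0.05},{"dx":-0.005,"dy":-0.26,"dz":-0.34,"rx":0.2,"ry":-0.3,"rz":-0.1,"fingers":0.05},{"dx":-0.005,"dy":-0.286,"dz":-0.374,"rx":0.2,"ry":-0.3,"rz":-0.1,"fingers":0.05},{"dx":-0.005,"dy":-0.312,"dz":-0.408,"rx":0.2,"ry":-0.3,"rz":-0.1,"fingers":0.05},{"dx":-0.005,"dy":-0.338,"dz":-0.442,"rx":0.2,"ry":-0.3,"rz":-0.1,"fingers":0.05},{"dx":-0.005,"dy":-0.364,"dz":-0.476,"rx":0.2,"ry":-0.3,"rz":-0.1,"fingers":0.05},{"dx":-0.005,"dy":-0.39,"dz":-0.51,"rx":0.2,"ry":-0.3,"rz":-0.1,"fingers":0.05},{"dx":-0.005,"dy":-0.416,"dz":-0.544,"rx":0.2,"ry":-0.3,"rz":-0.1,"fingers":0.05},{"dx":-0.005,"dy":-0.441,"dz":-0.577,"rx":0.2,"ry":-0.3,"rz":-0.1,"fingers":0.05},{"dx":-0.005,"dy":-0.441,"dz":-0.577,"rx":0.2,"ry":-0.3,"rz":-0.1,"fingers":0.05},{"dx":-0.005,"dy":-0.441,"dz":-0.577,"rx":0.2,"ry":-0.3,"rz":-0.1,"fingers":0.05}]' 40
python3 - <<'E'
from h import *
shift(W(-.058,-.04,.102),down(76.1))
print(arm.camera_params("wrist")['eye'],arm.camera_params("wrist")['orientation'],arm.camera_params("wrist")['mtx'])
im,d=arm.grab_frame("wrist"); cv2.imwrite("pics/w3.png",im);np.save("pics/w3.npy",d)
E
```

```text
t: 1.87
tool_pos: [0.464, -0.2007, 0.2188]
tcp_rot: [94.3, 89.9, 170.2]
contact_force: [-1.3, 0.4, 1.1]
gripper_width: 0.585
t 1.8667 p [ 0.464  -0.2007  0.2188] q [-23.4   5.2  -2.5  82.4  -0.   -9.3] F [-1.3  0.4  1.1] g 0.584851915734703
d tool [116.8   1.5   3. ] mm
turn [-0.2  -0.01 -0.09]
[ 0.39861493 -0.18411382  0.38990417] [-1.56478845e+01  1.25267738e-02  7.59351412e+01] [[371.64829954   0.         319.22458528]
 [  0.         371.64829954 241.56445631]
 [  0.           0.           1.        ]]
```

View pics/w3.png

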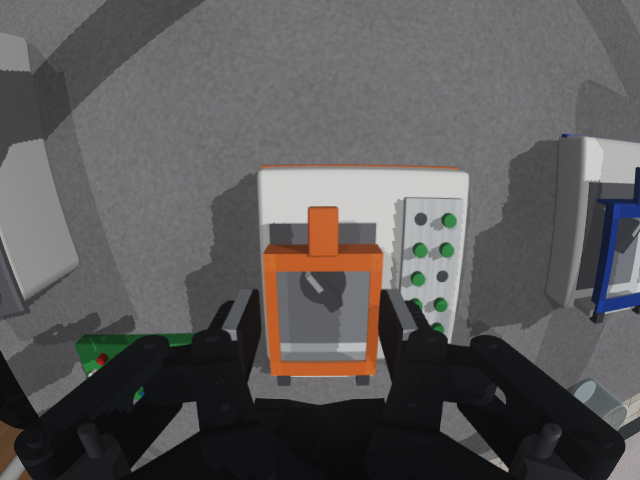

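```bash
python3 - <<'E'
from h import *
def fproj(P):
    K,e,R=cam("wrist"); c=(P-e)@R; v=np.array([c[0],-c[1],-c[2]]); th=np.arctan2(np.hypot(v[0],v[1]),v[2]); a=v[:2]/np.hypot(*v[:2]); return K[:2,2]+K[0,0]*th*a
for r in(.158,.143,.120): print(r,fproj(W(.085-r,-.04,.107)))
for x,y in((-.1,-.1),(-.1,.1)): print(fproj(W(x,y,.06)))
E
python3 -m jog '[{"dx":0.03,"dy":0.0015,"dz":0.003,"rx":0,"ry":0,"rz":0,"fingers":0.05},{"dx":0.06,"dy":0.0015,"dz":0.003,"rx":0,"ry":0,"rz":0,"fingers":0.05}]' 40
```

```text
0.158 [320.66735707 207.63463015]
0.143 [320.68131628 226.48078187]
0.12 [320.69741927 254.49702819]
[253.33253158 169.1247163 ]
[469.75728397 172.02960682]
t: 2.08
tool_pos: [0.4631, -0.1948, 0.16]
tcp_rot: [-64.1, 89.9, 11.9]
contact_force: [0.0, 0.0, -0.9]
gripper_width: 0.583
```

```bash
python3 -m jog '[{"dx":0.03,"dy":0,"dz":-0.001,"rx":0,"ry":0,"rz":0,"fingers":0.05},{"dx":0.058,"dy":0,"dz":-0.001,"rx":0,"ry":0,"rz":0,"fingers":0.05},{"dx":0.058,"dy":0,"dz":-0.001,"rx":0,"ry":0,"rz":0,"fingers":0.05},{"dx":0.058,"dy":0,"dz":-0.001,"rx":0,"ry":0,"rz":0,"fingers":0.015},{"dx":0.058,"dy":0,"dz":-0.001,"rx":0,"ry":0,"rz":0,"fingers":0.015},{"dx":0.058,"dy":0,"dz":-0.001,"rx":0,"ry":0,"rz":0,"fingers":0.015},{"dx":0.058,"dy":0,"dz":-0.001,"rx":0,"ry":0,"rz":0,"fingers":0.015},{"dx":0.058,"dy":0,"dz":-0.001,"rx":0,"ry":0,"rz":0,"fingers":0.015}]' 25
python3 - <<'E'
from h import *
shift(W(-.058,-.04,.102),down(76.1))
im,d=arm.grab_frame("wrist"); cv2.imwrite("pics/w4.png",im)
E
```

```text
t: 2.75
tool_pos: [0.4638, -0.196, 0.1035]
tcp_rot: [-85.3, 89.8, -9.3]
contact_force: [-0.5, -0.4, -0.2]
gripper_width: 0.174
t 2.75 p [ 0.4638 -0.196   0.1035] q [-22.9   5.8 -16.4  67.6   0.1  -9. ] F [-0.5 -0.4 -0.2] g 0.17427444276674137
d tool [ 1.5  0.4 -1.5] mm
turn [-0.08  0.02  0.22]
```

View pics/w4.png

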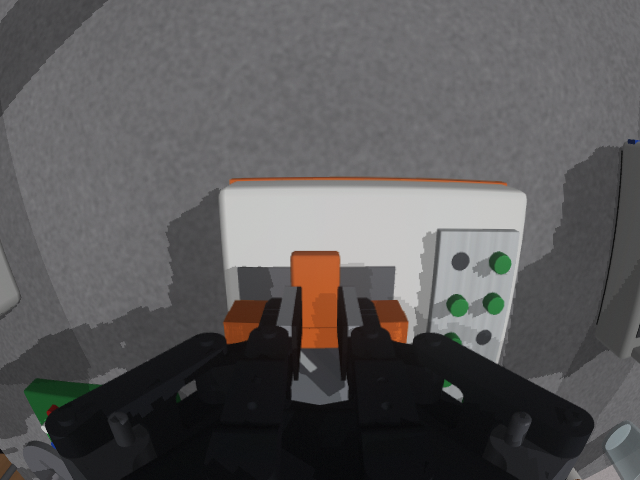

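Run:
```python
from h import *
im,d=arm.grab_frame("scene"); c=im[150:330,140:340]; cv2.imwrite("pics/s5.png",cv2.resize(c,None,fx=3.3,fy=3.3,interpolation=cv2.INTER_CUBIC))
im,d=arm.grab_frame("wrist"); cv2.imwrite("pics/w5.png",cv2.resize(im[230:380,200:440],None,fx=3.3,fy=3.3,interpolation=cv2.INTER_CUBIC))
for r in (290,300,310,325): print(r,d[r,255:385:4].round(3))
```

```text
290 [0.229 0.229 0.229 0.229 0.23  0.23  0.231 0.229 0.145 0.146 0.145 0.146
 0.18  0.181 0.18  0.18  0.18  0.18  0.18  0.181 0.181 0.145 0.145 0.146
 0.145 0.145 0.23  0.23  0.23  0.229 0.231 0.23  0.229]
300 [0.232 0.232 0.231 0.231 0.145 0.145 0.146 0.137 0.137 0.136 0.136 0.137
 0.182 0.182 0.182 0.182 0.182 0.183 0.182 0.181 0.182 0.137 0.136 0.136
 0.136 0.136 0.146 0.145 0.146 0.146 0.231 0.232 0.233]
310 [0.205 0.206 0.205 0.137 0.137 0.138 0.138 0.129 0.129 0.127 0.128 0.137
 0.183 0.183 0.184 0.183 0.183 0.183 0.184 0.183 0.183 0.137 0.127 0.127
 0.128 0.128 0.128 0.137 0.137 0.137 0.137 0.205 0.205]
325 [0.189 0.125 0.115 0.126 0.125 0.126 0.118 0.118 0.117 0.118 0.118 0.137
 0.185 0.186 0.187 0.186 0.185 0.185 0.185 0.186 0.186 0.137 0.117 0.117
 0.117 0.119 0.118 0.117 0.125 0.125 0.116 0.126 0.188]
```

View pics/s5.png

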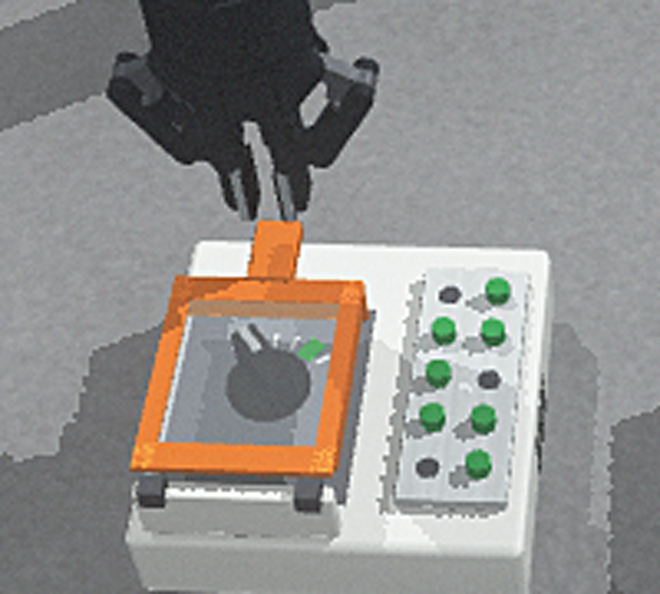

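View pics/w5.png

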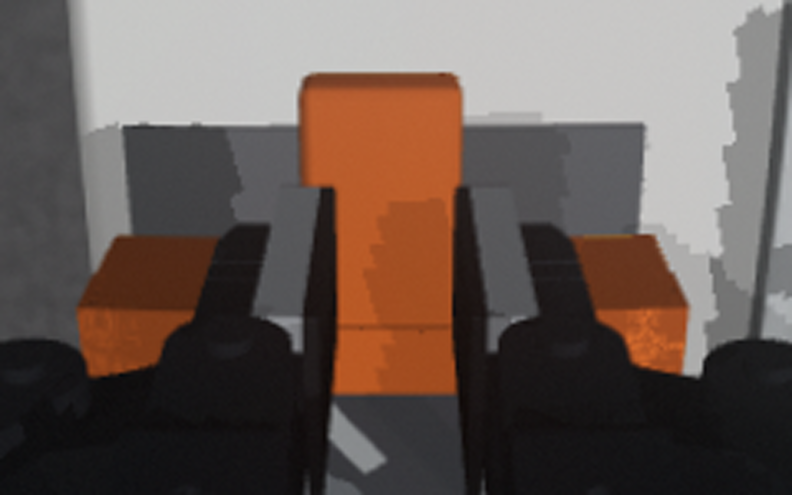

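```bash
cat >> h.py <<'E'
def fpt(uv,dep):
    K,e,R=cam("wrist"); a=(np.array(uv,float)-K[:2,2])/K[0,0]; th=np.hypot(*a); v=np.r_[a/th*np.tan(th),1]*dep
    return e+R@np.array([v[0],-v[1],-v[2]])
E
python3 - <<'E'
from h import *
print(tcp()[1], arm.read_state()['joint_positions'])
print('tip',fpt((290,290),.145),fpt((349,290),.145),'tab',fpt((318,300),.182),'house',fpt((260,200),arm.grab_frame("wrist")[1][200,260]))
# tips via scene crop: (250,215)/3.3+(140,150)
im,d=arm.grab_frame("scene")
for c in((247,205),(290,208),(275,240)):
    u,v=int(c[0]/3.3+140),int(c[1]/3.3+150); print((u,v),pts("scene",[[u,v]],[d[v,u]]))
im,d=arm.grab_frame("top"); cv2.imwrite("pics/t6.png",cv2.resize(im[150:330,320:520],None,fx=3.3,fy=3.3))
E
```

```text
[ 0.46319222 -0.19587983  0.10255516] [-2.29563901e+01  5.83278836e+00 -1.64479801e+01  6.75942494e+01
  5.17254002e-02 -8.95911255e+00]
tip [ 0.45061087 -0.2044067   0.13911492] [ 0.45621046 -0.18189319  0.13912575] tab [ 0.47221626 -0.19854599  0.10621189] house [ 0.4228704  -0.2212916   0.06024643]
(214, 212) [[ 0.46942146 -0.20785207  0.14320703]]
(227, 213) [[ 0.47790223 -0.1865791   0.14510134]]
(223, 222) [[ 0.46196453 -0.19760407  0.10662343]]
```

View pics/t6.png

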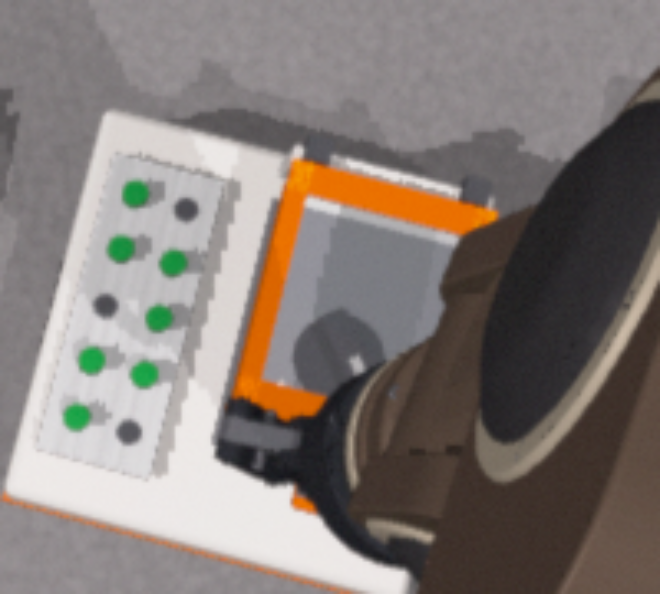

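```bash
python3 -m jog '[{"dx":0,"dy":0,"dz":-0.001,"rx":0,"ry":0,"rz":0,"fingers":0.05},{"dx":0,"dy":0,"dz":-0.001,"rx":0,"ry":0,"rz":0,"fingers":0.05},{"dx":0,"dy":0,"dz":-0.001,"rx":0,"ry":0,"rz":0,"fingers":0.05},{"dx":0,"dy":0,"dz":-0.001,"rx":0,"ry":0,"rz":0,"fingers":0.05},{"dx":0.013,"dy":0,"dz":-0.001,"rx":0,"ry":0,"rz":0,"fingers":0.05},{"dx":0.025,"dy":0,"dz":-0.001,"rx":0,"ry":0,"rz":0,"fingers":0.05},{"dx":0.025,"dy":0,"dz":-0.001,"rx":0,"ry":0,"rz":0,"fingers":0.05}]' 25
python3 - <<'E'
from h import *
shift(W(-.058,-.04,.102),down(76.1))
im,d=arm.grab_frame("scene"); c=im[170:290,170:290]; cv2.imwrite("pics/s7.png",cv2.resize(c,None,fx=5,fy=5,interpolation=cv2.INTER_CUBIC)); np.save("pics/s7.npy",d)
im,d=arm.grab_frame("wrist"); cv2.imwrite("pics/w7.png",im); np.save("pics/w7.npy",d)
E
```

```text
t: 3.63
tool_pos: [0.4615, -0.1962, 0.075]
tcp_rot: [53.9, 89.9, 129.9]
contact_force: [-0.5, 0.5, 0.2]
gripper_width: 0.586
t 3.6333 p [ 0.4615 -0.1962  0.075 ] q [-23.1   6.6 -19.1  64.4   0.1  -9.1] F [-0.5  0.5  0.2] g 0.5859174599935656
d tool [-27.   -1.8  -0.8] mm
turn [-0.1   0.07 -0.1 ]
```

View pics/s7.png

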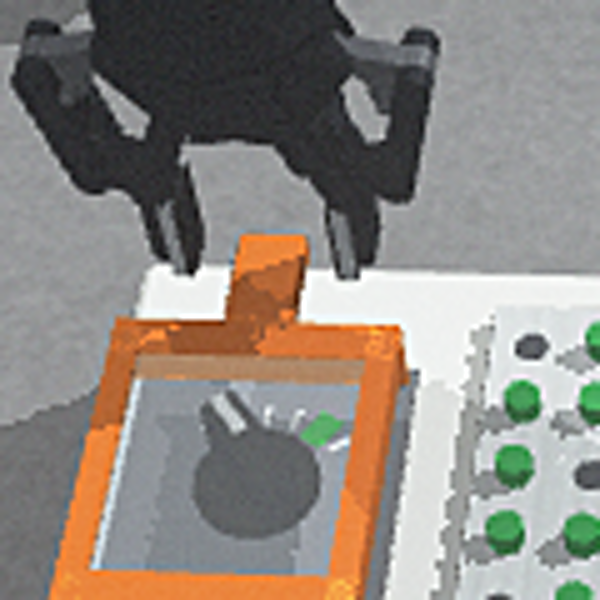

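View pics/w7.png

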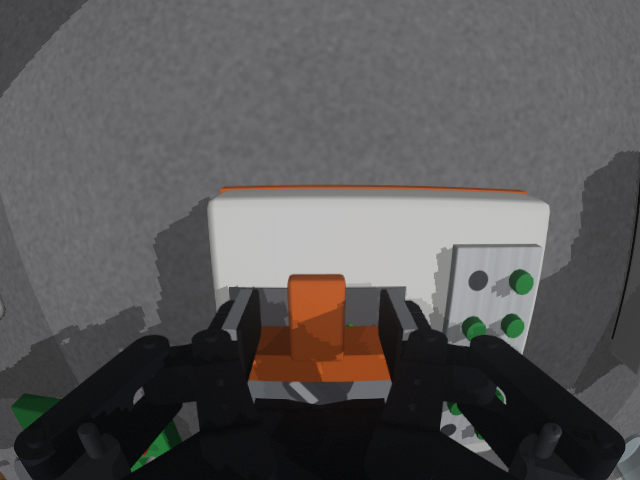

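Run:
```python
from h import *
d=np.load("pics/s7.npy")
for v in range(216,227): print(v,[pts("scene",[[u,v]],[d[v,u]])[0].round(3).tolist() for u in(206,239)])
d=np.load("pics/w7.npy")
for u,v in((255,293),(385,293),(250,300),(317,300)): print(u,v,d[v,u],fpt((u,v),d[v,u]).round(4))
```

```text
216 [[0.467, -0.223, 0.134], [0.477, -0.168, 0.133]]
217 [[0.466, -0.223, 0.131], [0.478, -0.168, 0.131]]
218 [[0.467, -0.223, 0.129], [0.479, -0.169, 0.129]]
219 [[0.465, -0.224, 0.124], [0.48, -0.169, 0.128]]
220 [[0.466, -0.224, 0.123], [0.48, -0.169, 0.126]]
221 [[0.464, -0.225, 0.119], [0.48, -0.17, 0.123]]
222 [[0.464, -0.226, 0.115], [0.477, -0.17, 0.117]]
223 [[0.465, -0.226, 0.114], [0.478, -0.17, 0.116]]
224 [[0.463, -0.227, 0.109], [0.477, -0.171, 0.112]]
225 [[0.423, -0.232, 0.062], [0.479, -0.171, 0.111]]
226 [[0.422, -0.232, 0.058], [0.436, -0.173, 0.06]]
255 293 0.14227806 [ 0.4468 -0.2183  0.1164]
385 293 0.1420099 [ 0.4589 -0.1692  0.1167]
250 300 0.13591772 [ 0.4465 -0.2191  0.123 ]
317 300 0.15233892 [ 0.4591 -0.1965  0.1078]
```

```bash
python3 -m jog '[{"dx":0.011,"dy":0,"dz":0,"rx":0,"ry":0,"rz":0,"fingers":0.05},{"dx":0.022,"dy":0,"dz":0,"rx":0,"ry":0,"rz":0,"fingers":0.05},{"dx":0.022,"dy":0,"dz":0,"rx":0,"ry":0,"rz":0,"fingers":0.05},{"dx":0.022,"dy":0,"dz":0,"rx":0,"ry":0,"rz":0,"fingers":0.015},{"dx":0.022,"dy":0,"dz":0,"rx":0,"ry":0,"rz":0,"fingers":0.015},{"dx":0.022,"dy":0,"dz":0,"rx":0,"ry":0,"rz":0,"fingers":0.015},{"dx":0.022,"dy":0,"dz":0,"rx":0,"ry":0,"rz":0,"fingers":0.015},{"dx":0.022,"dy":0,"dz":0,"rx":0,"ry":0,"rz":0,"fingers":0.015}]' 25
python3 - <<'E'
from h import *
shift(W(-.058,-.04,.102),down(76.1))
im,d=arm.grab_frame("scene"); c=im[170:290,170:290]; cv2.imwrite("pics/s8.png",cv2.resize(c,None,fx=5,fy=5,interpolation=cv2.INTER_CUBIC))
im,d=arm.grab_frame("wrist"); cv2.imwrite("pics/w8.png",im)
E
```

```text
t: 4.4
tool_pos: [0.462, -0.1976, 0.0552]
tcp_rot: [-167.2, 89.9, -91.2]
contact_force: [-2.7, -4.6, 0.0]
gripper_width: 0.274
t 4.4 p [ 0.462  -0.1976  0.0552] q [-23.1   7.2 -21.   61.7  -0.1  -9.1] F [-2.7 -4.6  0. ] g 0.27432561199779065
d tool [-46.8  -1.    0.4] mm
turn [-0.12 -0.08  0.02]
```

View pics/s8.png

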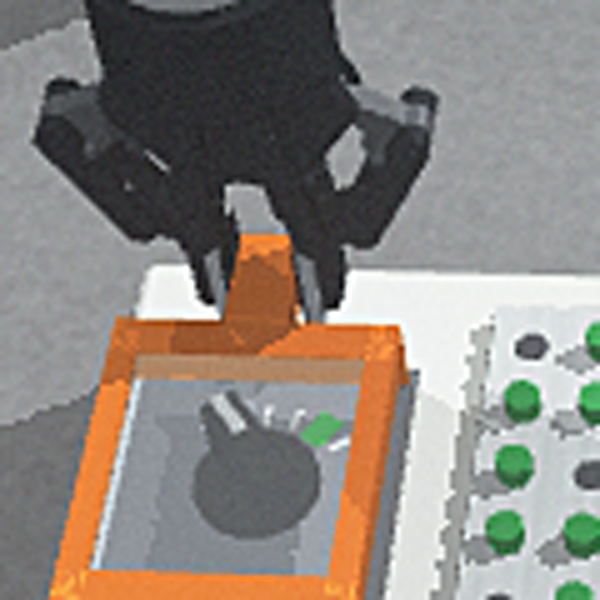

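View pics/w8.png

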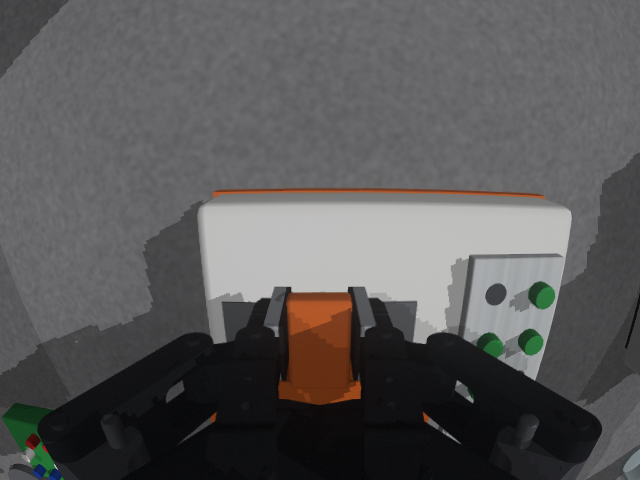

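```bash
python3 -m jog '[{"dx":-0.0143,"dy":-0.0007,"dz":0,"rx":0,"ry":0,"rz":0,"fingers":0.015},{"dx":-0.0284,"dy":-0.0029,"dz":0,"rx":0,"ry":0,"rz":0,"fingers":0.015},{"dx":-0.0423,"dy":-0.0064,"dz":0,"rx":0,"ry":0,"rz":0,"fingers":0.015},{"dx":-0.0557,"dy":-0.0113,"dz":0,"rx":0,"ry":0,"rz":0,"fingers":0.015},{"dx":-0.0686,"dy":-0.0175,"dz":0,"rx":0,"ry":0,"rz":0,"fingers":0.015},{"dx":-0.0686,"dy":-0.0175,"dz":0,"rx":0,"ry":0,"rz":0,"fingers":0.015}]' 30
python3 - <<'E'
from h import *
th=.5; shift(W(.085-.143*np.cos(th),-.04,.102-.047+.143*np.sin(th)),down(76.1))
im,d=arm.grab_frame("scene"); c=im[130:330,140:340]; cv2.imwrite("pics/s9.png",cv2.resize(c,None,fx=3,fy=3,interpolation=cv2.INTER_CUBIC))
E
```

```text
t: 5.0
tool_pos: [0.4802, -0.2022, 0.1262]
tcp_rot: [-123.2, 89.8, -47.2]
contact_force: [-2.0, -0.9, 0.3]
gripper_width: 0.273
t 5.0 p [ 0.4802 -0.2022  0.1262] q [-22.8   7.2 -11.8  70.7  -0.1  -8.8] F [-2.  -0.9  0.3] g 0.2731531867890045
d tool [2.6 0.3 0.6] mm
turn [-0.11 -0.11  0.16]
```

View pics/s9.png

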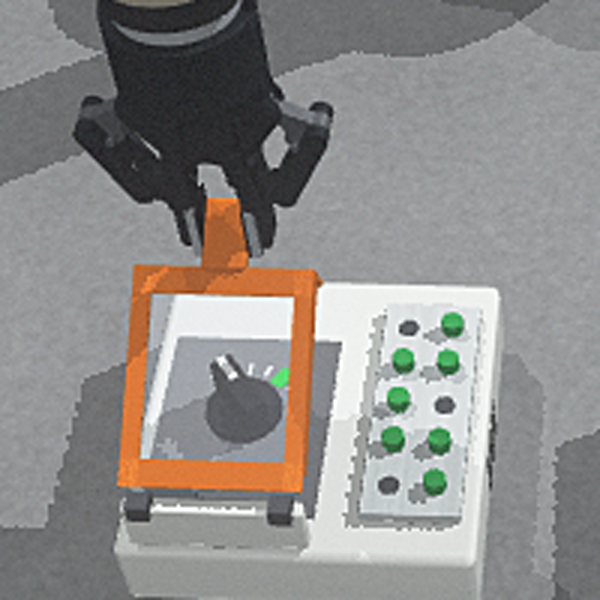

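```bash
python3 -m jog '[{"dx":-0.0107,"dy":-0.0075,"dz":0,"rx":0,"ry":0,"rz":0,"fingers":0.015},{"dx":-0.0221,"dy":-0.0161,"dz":0,"rx":0,"ry":0,"rz":0,"fingers":0.015},{"dx":-0.0326,"dy":-0.0259,"dz":0,"rx":0,"ry":0,"rz":0,"fingers":0.015},{"dx":-0.042,"dy":-0.0366,"dz":0,"rx":0,"ry":0,"rz":0,"fingers":0.015},{"dx":-0.0503,"dy":-0.0482,"dz":0,"rx":0,"ry":0,"rz":0,"fingers":0.015},{"dx":-0.0574,"dy":-0.0606,"dz":0,"rx":0,"ry":0,"rz":0,"fingers":0.015},{"dx":-0.0633,"dy":-0.0737,"dz":0,"rx":0,"ry":0,"rz":0,"fingers":0.015},{"dx":-0.0678,"dy":-0.0872,"dz":0,"rx":0,"ry":0,"rz":0,"fingers":0.015},{"dx":-0.0709,"dy":-0.1012,"dz":0,"rx":0,"ry":0,"rz":0,"fingers":0.015},{"dx":-0.0726,"dy":-0.1154,"dz":0,"rx":0,"ry":0,"rz":0,"fingers":0.015},{"dx":-0.0729,"dy":-0.1297,"dz":0,"rx":0,"ry":0,"rz":0,"fingers":0.015},{"dx":-0.0718,"dy":-0.1439,"dz":0,"rx":0,"ry":0,"rz":0,"fingers":0.015},{"dx":-0.0693,"dy":-0.158,"dz":0,"rx":0,"ry":0,"rz":0,"fingers":0.015},{"dx":-0.0693,"dy":-0.158,"dz":0,"rx":0,"ry":0,"rz":0,"fingers":0.015}]' 30
python3 - <<'E'
from h import *
th=1.8; shift(W(.085-.143*np.cos(th),-.04,.102-.047+.143*np.sin(th)),down(76.1))
im,d=arm.grab_frame("scene"); c=im[100:340,100:380]; cv2.imwrite("pics/s10.png",cv2.resize(c,None,fx=2.5,fy=2.5,interpolation=cv2.INTER_CUBIC))
E
```

```text
t: 6.22
tool_pos: [0.6348, -0.2403, 0.1938]
tcp_rot: [-111.3, 89.8, -35.3]
contact_force: [0.6, 0.3, 3.6]
gripper_width: 0.274
t 6.2167 p [ 0.6348 -0.2403  0.1938] q [-20.7  24.5  19.4  84.7  -0.1  -6.7] F [0.6 0.3 3.6] g 0.27396104014985256
d tool [-0.4  1.5  0.4] mm
turn [-0.09 -0.07  0.19]
```

View pics/s10.png

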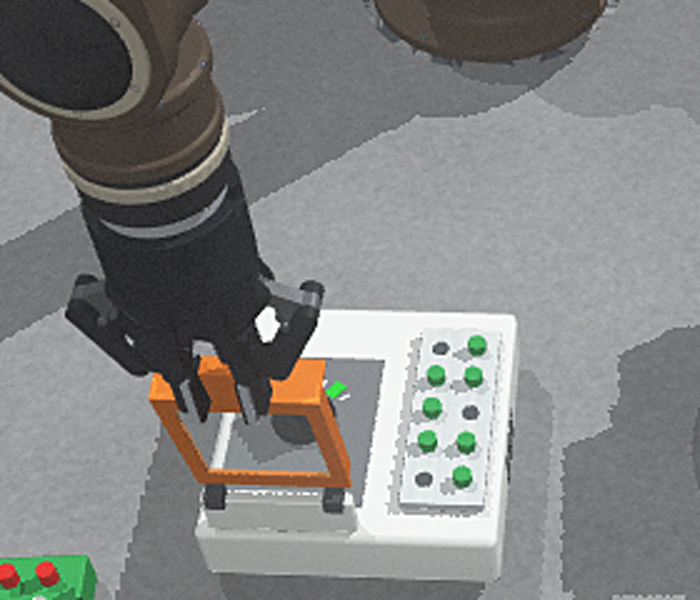

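```bash
python3 -m jog '[{"dx":0.0036,"dy":-0.0122,"dz":0,"rx":0,"ry":0,"rz":0,"fingers":0.015},{"dx":0.009,"dy":-0.0255,"dz":0,"rx":0,"ry":0,"rz":0,"fingers":0.015},{"dx":0.0155,"dy":-0.0382,"dz":0,"rx":0,"ry":0,"rz":0,"fingers":0.015},{"dx":0.0235,"dy":-0.0502,"dz":0,"rx":0,"ry":0,"rz":0,"fingers":0.015},{"dx":0.0323,"dy":-0.0613,"dz":0,"rx":0,"ry":0,"rz":0,"fingers":0.015},{"dx":0.0323,"dy":-0.0613,"dz":0,"rx":0,"ry":0,"rz":0,"fingers":0.015}]' 30
python3 - <<'E'
from h import *
th=2.3; shift(W(.085-.143*np.cos(th),-.04,.102-.047+.143*np.sin(th)),down(76.1))
im,d=arm.grab_frame("scene"); c=im[100:340,100:380]; cv2.imwrite("pics/s11.png",cv2.resize(c,None,fx=2.5,fy=2.5,interpolation=cv2.INTER_CUBIC))
E
```

```text
t: 6.77
tool_pos: [0.6965, -0.2554, 0.1605]
tcp_rot: [-96.4, 89.6, -20.4]
contact_force: [3.4, 0.1, 5.1]
gripper_width: 0.279
t 6.7667 p [ 0.6965 -0.2554  0.1605] q [-20.1  32.1  27.   84.5  -0.   -6.2] F [3.4 0.1 5.1] g 0.2789476666424756
d tool [-1.1  2.3  0.3] mm
turn [-0.08 -0.04  0.36]
```

View pics/s11.png

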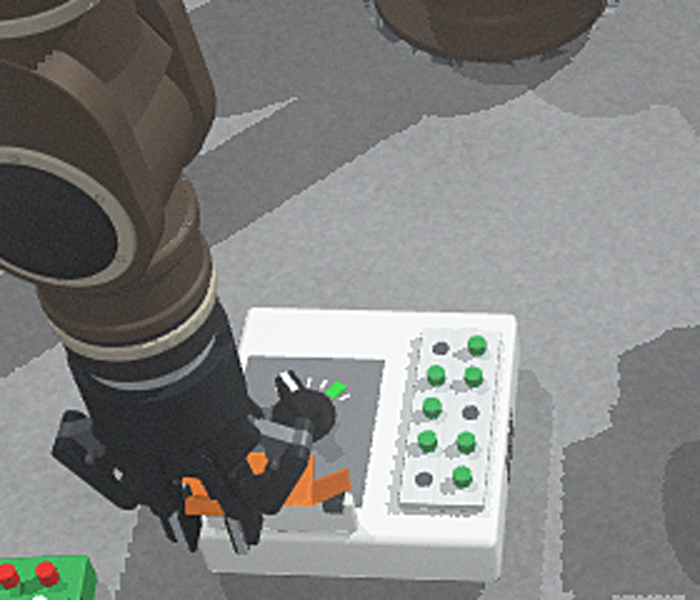

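```bash
python3 -m jog '[{"dx":0,"dy":0,"dz":0,"rx":0,"ry":0,"rz":0,"fingers":0.05},{"dx":0,"dy":0,"dz":0,"rx":0,"ry":0,"rz":0,"fingers":0.05},{"dx":0,"dy":0,"dz":0,"rx":0,"ry":0,"rz":0,"fingers":0.05},{"dx":0,"dy":0,"dz":0,"rx":0,"ry":0,"rz":0,"fingers":0.05},{"dx":-0.02,"dy":0,"dz":0,"rx":0,"ry":0,"rz":0,"fingers":0.05},{"dx":-0.045,"dy":0,"dz":0,"rx":0,"ry":0,"rz":0,"fingers":0.05},{"dx":-0.075,"dy":0,"dz":0,"rx":0,"ry":0,"rz":0,"fingers":0.05},{"dx":-0.1,"dy":0.02,"dz":0,"rx":0,"ry":0,"rz":0,"fingers":0.05},{"dx":-0.12,"dy":0.05,"dz":0,"rx":0,"ry":0,"rz":0,"fingers":0.05},{"dx":-0.12,"dy":0.08,"dz":0,"rx":0,"ry":0,"rz":0,"fingers":0.05},{"dx":-0.12,"dy":0.11,"dz":0,"rx":0,"ry":0,"rz":0,"fingers":0.05},{"dx":-0.12,"dy":0.14,"dz":0,"rx":0,"ry":0,"rz":0,"fingers":0.05},{"dx":-0.12,"dy":0.17,"dz":0,"rx":0,"ry":0,"rz":0,"fingers":0.05},{"dx":-0.12,"dy":0.18,"dz":0,"rx":0,"ry":0,"rz":0,"fingers":0.05},{"dx":-0.12,"dy":0.18,"dz":0,"rx":0,"ry":0,"rz":0,"fingers":0.05}]' 30
python3 - <<'E'
from h import *
shift(W(.005,-.04,.15),down(106.0))
im,d=arm.grab_frame("scene"); c=im[100:340,100:380]; cv2.imwrite("pics/s12.png",cv2.resize(c,None,fx=2.5,fy=2.5,interpolation=cv2.INTER_CUBIC))
im,d=arm.grab_frame("wrist"); cv2.imwrite("pics/w12.png",im); np.save("pics/w12.npy",d); print(arm.camera_params("wrist"))
E
```

```text
t: 8.07
tool_pos: [0.5179, -0.2108, 0.2819]
tcp_rot: [-97.5, 89.6, -21.5]
contact_force: [1.5, -1.0, -0.1]
gripper_width: 0.587
t 8.0667 p [ 0.5179 -0.2108  0.2819] q [-22.2  11.5  12.8  90.9   0.   -8.1] F [ 1.5 -1.  -0.1] g 0.5867184018844291
d tool [131.9  -5.6   0. ] mm
turn [-30.02  -0.17   0.4 ]
{'mtx': array([[371.64829954,   0.        , 319.22458528],
       [  0.        , 371.64829954, 241.56445631],
       [  0.        ,   0.        ,   1.        ]]), 'eye': array([ 0.45349442, -0.19452114,  0.4512636 ]), 'orientation': array([-1.61426299e+01,  5.36833739e-02,  7.60331759e+01])}
```

View pics/s12.png

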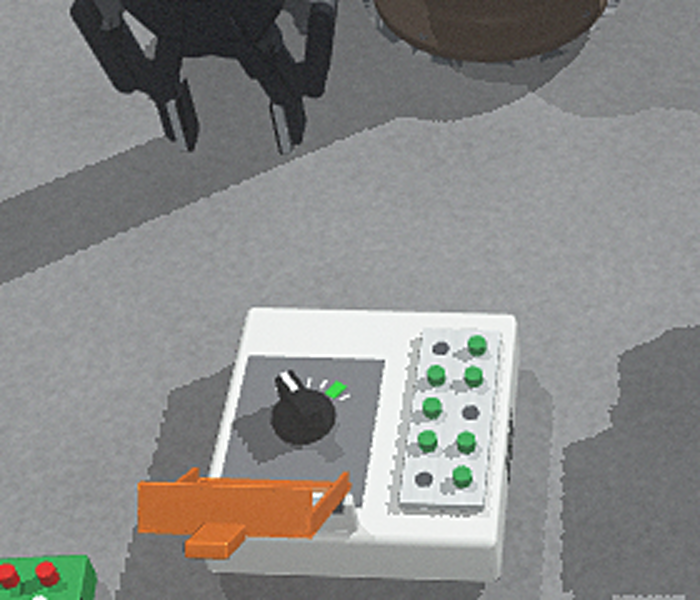

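View pics/w12.png

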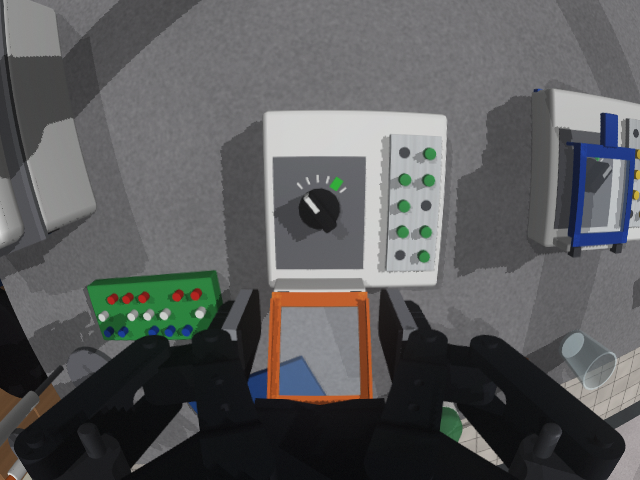

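Run:
```python
from h import *
im=cv2.imread("pics/w12.png")
# camera pose still same (arm unmoved)
cv2.imwrite("pics/w12z.png",cv2.resize(im[160:250,260:380],None,fx=6.6,fy=6.6,interpolation=cv2.INTER_CUBIC))
def onzf(uv,z):
    a=fpt(uv,1.); e=cam("wrist")[1]; return e+(a-e)*(z-e[2])/(a[2]-e[2])
g=cv2.cvtColor(im,cv2.COLOR_BGR2GRAY)
roi=np.zeros(g.shape,bool); roi[192:222,300:322]=1
v,u=np.where((g>130)&roi)
print(len(u))
P=np.array([onzf((a,b),.092) for a,b in zip(u,v)])
w=P[:,:2]-P[:,:2].mean(0); ev,V=np.linalg.eigh(w.T@w); ax=V[:,1]
print('line mean',P.mean(0),'heading',np.degrees(np.arctan2(ax[1],ax[0])),np.sqrt(ev/len(u)))
print('knob exp',W(.005,-.04,.092),'line local',H.T@(P.mean(0)-O))
v,u=np.where((g<45)&(np.hypot(*(np.indices(g.shape)[::-1]-np.array([320,208])[:,None,None]))<26)); print('dark centre',u.mean(),v.mean(),onzf((u.mean(),v.mean()),.08))
gm=(im[...,1]>im[...,0].astype(int)+60)&(im[...,1]>im[...,2].astype(int)+60); gm[:,:325]=0;gm[:,345:]=0;gm[:175]=0;gm[195:]=0
v,u=np.where(gm); G=onzf((u.mean(),v.mean()),.061); k=W(.005,-.04,.06); print('green',u.mean(),v.mean(),G,'heading',np.degrees(np.arctan2(*(G-k)[1::-1])))
```

```text
103
line mean [ 0.51572107 -0.21839982  0.092     ] heading -155.2723471314893 [0.00149008 0.00567044]
knob exp [ 0.52424446 -0.2125298   0.092     ] line local [-0.00186366 -0.04774568  0.092     ]
dark centre 320.303946263644 210.2258606213266 [ 0.52574147 -0.21171662  0.08      ]
green 335.94117647058823 183.44117647058823 [ 0.5053423  -0.18962459  0.061     ] heading 129.53060164557363
```

View pics/w12z.png

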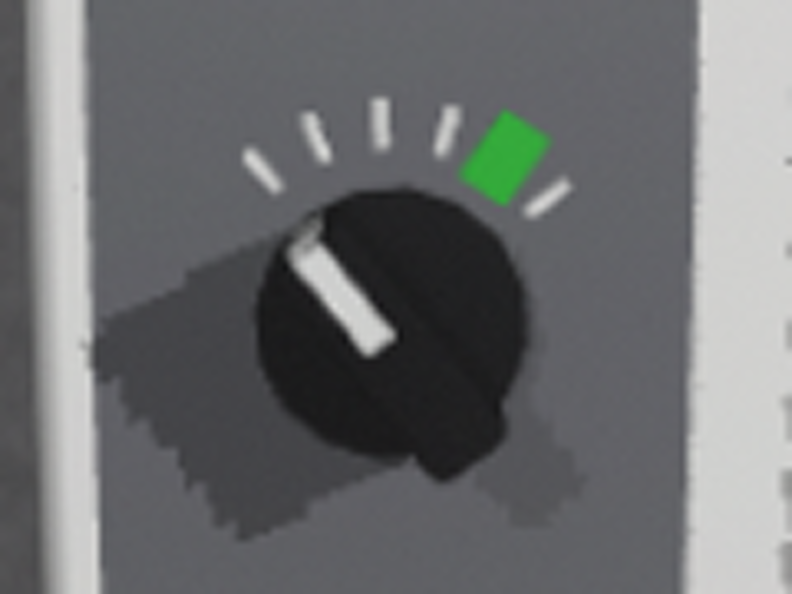

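```bash
python3 -m jog '[{"dx":0.02,"dy":-0.006,"dz":0.0007,"rx":-6.5,"ry":0,"rz":0.4,"fingers":0.05},{"dx":0.045,"dy":-0.006,"dz":0.0007,"rx":-13,"ry":0,"rz":0.4,"fingers":0.05},{"dx":0.07,"dy":-0.006,"dz":0.0007,"rx":-19.5,"ry":0,"rz":0.4,"fingers":0.05},{"dx":0.1,"dy":-0.006,"dz":0.0007,"rx":-26,"ry":0,"rz":0.4,"fingers":0.05},{"dx":0.13,"dy":-0.006,"dz":0.0007,"rx":-32.5,"ry":0,"rz":0.4,"fingers":0.05},{"dx":0.16,"dy":-0.006,"dz":0.0007,"rx":-38,"ry":0,"rz":0.4,"fingers":0.05},{"dx":0.18,"dy":-0.006,"dz":0.0007,"rx":-38,"ry":0,"rz":0.4,"fingers":0.05},{"dx":0.19,"dy":-0.006,"dz":0.0007,"rx":-38,"ry":0,"rz":0.4,"fingers":0.05},{"dx":0.19,"dy":-0.006,"dz":0.0007,"rx":-38,"ry":0,"rz":0.4,"fingers":0.05}]' 30
python3 - <<'E'
from h import *
shift(np.array([.525,-.212,.041]),down(114.0))
im,d=arm.grab_frame("wrist"); cv2.imwrite("pics/w13.png",im); np.save("pics/w13.npy",d)
im,d=arm.grab_frame("scene"); c=im[100:340,100:380]; cv2.imwrite("pics/s13.png",cv2.resize(c,None,fx=2.5,fy=2.5,interpolation=cv2.INTER_CUBIC))
E
```

```text
t: 8.92
tool_pos: [0.5268, -0.2123, 0.0876]
tcp_rot: [79.0, 89.7, -167.0]
contact_force: [0.1, 0.2, 0.2]
gripper_width: 0.585
t 8.9167 p [ 0.5268 -0.2123  0.0876] q [-21.9  13.4  -9.3  67.5  -0.2 -45.8] F [0.1 0.2 0.2] g 0.5854193016644111
d tool [46.6  1.3  0.9] mm
turn [-0.01  0.05 -0.28]
```

View pics/s13.png

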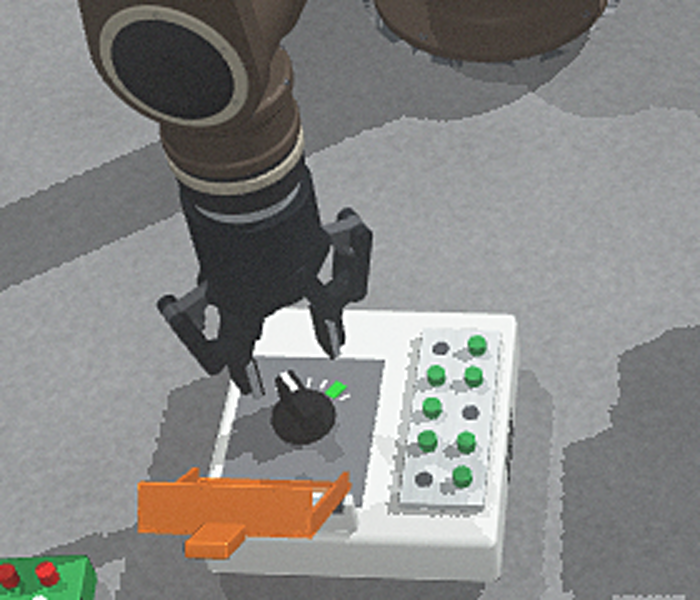

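View pics/w13.png

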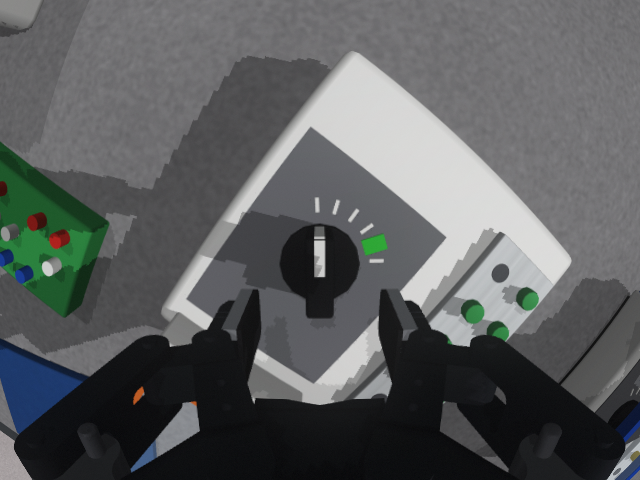

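```bash
python3 -m jog '[{"dx":0.016,"dy":0.001,"dz":0.0005,"rx":0,"ry":0,"rz":-0.3,"fingers":0.05},{"dx":0.032,"dy":0.001,"dz":0.0005,"rx":0,"ry":0,"rz":-0.3,"fingers":0.05},{"dx":0.046,"dy":0.001,"dz":0.0005,"rx":0,"ry":0,"rz":-0.3,"fingers":0.05},{"dx":0.046,"dy":0.001,"dz":0.0005,"rx":0,"ry":0,"rz":-0.3,"fingers":0.05}]' 30
python3 - <<'E'
from h import *
shift(np.array([.525,-.212,.041]),down(114.0))
im,d=arm.grab_frame("wrist"); cv2.imwrite("pics/w14.png",im[180:420,180:460])
print([ (u,v,fpt((u,v),d[v,u]).round(3).tolist()) for u,v in((255,293),(385,293),(319,300),(319,290))])
im,d=arm.grab_frame("scene"); c=im[180:320,160:320]; cv2.imwrite("pics/s14.png",cv2.resize(c,None,fx=4,fy=4,interpolation=cv2.INTER_CUBIC))
E
```

```text
t: 9.35
tool_pos: [0.5272, -0.213, 0.0445]
tcp_rot: [-123.0, 89.8, -9.0]
contact_force: [-0.6, -0.6, -0.4]
gripper_width: 0.583
t 9.35 p [ 0.5272 -0.213   0.0445] q [-22.   14.3 -13.8  61.7   0.1 -46. ] F [-0.6 -0.6 -0.4] g 0.583354755745095
d tool [3.5 1.6 1.8] mm
turn [-0.02 -0.12  0.19]
[(255, 293, [0.529, -0.24, 0.085]), (385, 293, [0.508, -0.194, 0.085]), (319, 300, [0.517, -0.218, 0.094]), (319, 290, [0.513, -0.22, 0.094])]
```

View pics/s14.png

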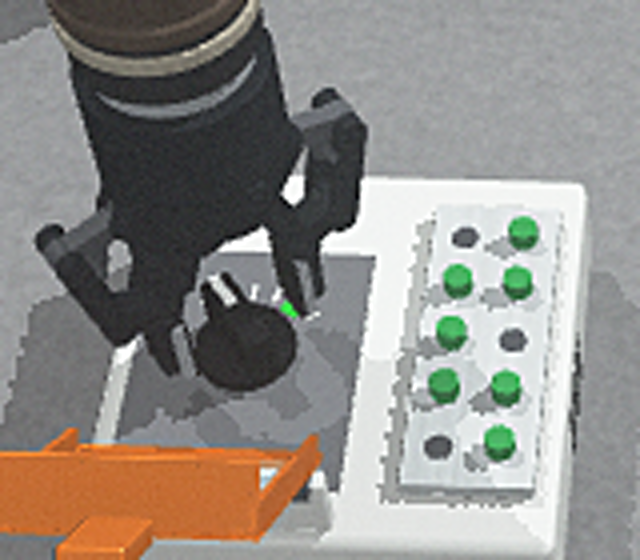

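View pics/w14.png

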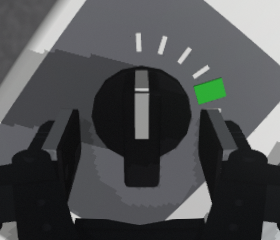

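```bash
python3 -m jog '[{"dx":0.004,"dy":0.001,"dz":0.001,"rx":0,"ry":0,"rz":0,"fingers":0.05},{"dx":0.008,"dy":0.001,"dz":0.001,"rx":0,"ry":0,"rz":0,"fingers":0.05},{"dx":0.008,"dy":0.001,"dz":0.001,"rx":0,"ry":0,"rz":0,"fingers":0.008},{"dx":0.008,"dy":0.001,"dz":0.001,"rx":0,"ry":0,"rz":0,"fingers":0.008},{"dx":0.008,"dy":0.001,"dz":0.001,"rx":0,"ry":0,"rz":0,"fingers":0.008},{"dx":0.008,"dy":0.001,"dz":0.001,"rx":0,"ry":0,"rz":0,"fingers":0.008},{"dx":0.008,"dy":0.001,"dz":0.001,"rx":0,"ry":0,"rz":0,"fingers":0.008},{"dx":0.008,"dy":0.001,"dz":0.001,"rx":0,"ry":0,"rz":0,"fingers":0.008},{"dx":0.008,"dy":0.001,"dz":0.001,"rx":0,"ry":0,"rz":0,"fingers":0.008}]' 40
python3 - <<'E'
from h import *
shift(np.array([.525,-.212,.037]),down(131.7-90))
im,d=arm.grab_frame("wrist"); cv2.imwrite("pics/w15.png",im[180:420,180:460])
im,d=arm.grab_frame("scene"); c=im[180:320,160:320]; cv2.imwrite("pics/s15.png",cv2.resize(c,None,fx=4,fy=4,interpolation=cv2.INTER_CUBIC))
E
```

```text
t: 10.2
tool_pos: [0.5273, -0.2123, 0.04]
tcp_rot: [-117.6, 89.6, -3.6]
contact_force: [-2.3, 3.1, 6.4]
gripper_width: 0.156
t 10.2 p [ 0.5273 -0.2123  0.04  ] q [-22.   14.2 -14.4  60.9   0.1 -46. ] F [-2.3  3.1  6.4] g 0.1562381195066406
d tool [2.9 2.  1.2] mm
turn [7.23e+01 7.00e-02 4.60e-01]
```

View pics/s15.png

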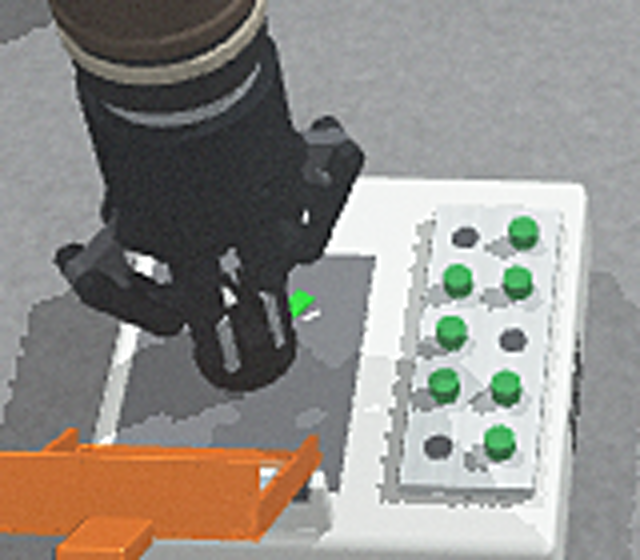

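View pics/w15.png

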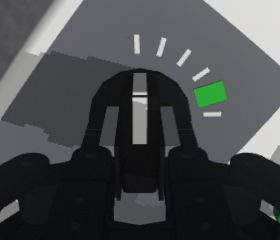

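```bash
python3 -m jog '[{"dx":-0.001,"dy":0,"dz":0,"rx":4,"ry":0,"rz":0,"fingers":0.008},{"dx":-0.001,"dy":0,"dz":0,"rx":9,"ry":0,"rz":0,"fingers":0.008},{"dx":-0.001,"dy":0,"dz":0,"rx":14,"ry":0,"rz":0,"fingers":0.008},{"dx":-0.001,"dy":0,"dz":0,"rx":19,"ry":0,"rz":0,"fingers":0.008},{"dx":-0.001,"dy":0,"dz":0,"rx":24,"ry":0,"rz":0,"fingers":0.008},{"dx":-0.001,"dy":0,"dz":0,"rx":29,"ry":0,"rz":0,"fingers":0.008},{"dx":-0.001,"dy":0,"dz":0,"rx":34,"ry":0,"rz":0,"fingers":0.008},{"dx":-0.001,"dy":0,"dz":0,"rx":36,"ry":0,"rz":0,"fingers":0.008},{"dx":-0.001,"dy":0,"dz":0,"rx":36,"ry":0,"rz":0,"fingers":0.008}]' 40
python3 - <<'E'
from h import *
shift(np.array([.525,-.212,.037]),down(131.7-90)); print(arm.read_state()['wrist_torque'])
im,d=arm.grab_frame("wrist"); cv2.imwrite("pics/w16.png",cv2.resize(im[180:420,180:460],None,fx=2.5,fy=2.5))
E
```

```text
t: 11.05
tool_pos: [0.5273, -0.2137, 0.0401]
tcp_rot: [-103.3, 89.6, -25.4]
contact_force: [2.2, -6.6, -8.3]
gripper_width: 0.156
t 11.05 p [ 0.5273 -0.2137  0.0401] q [-22.1  14.3 -14.3  60.9  -0.   -9.9] F [ 2.2 -6.6 -8.3] g 0.15551039402384373
d tool [3.1 2.6 1.2] mm
turn [36.16  0.04  0.44]
[-1.31482266 -0.58935825 -0.05578536]
```

View pics/w16.png

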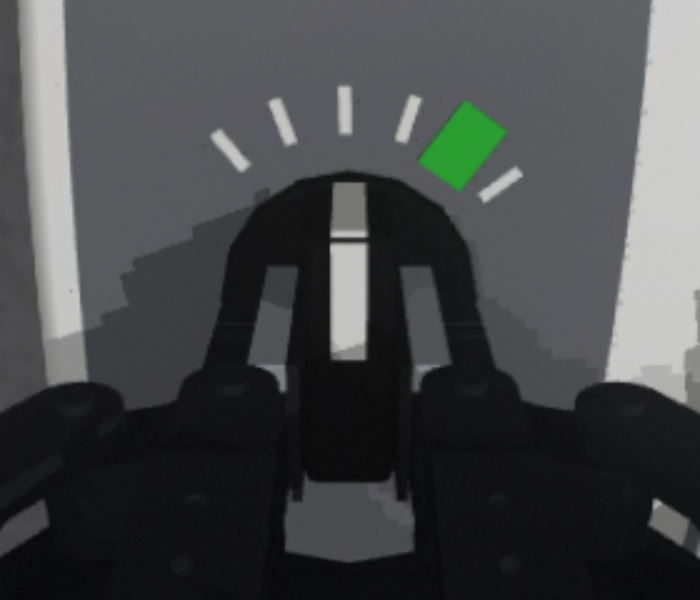

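```bash
python3 -m jog '[{"dx":0,"dy":0.0005,"dz":0,"rx":4,"ry":0,"rz":0,"fingers":0.008},{"dx":0,"dy":0.0005,"dz":0,"rx":9,"ry":0,"rz":0,"fingers":0.008},{"dx":0,"dy":0.0005,"dz":0,"rx":14,"ry":0,"rz":0,"fingers":0.008},{"dx":0,"dy":0.0005,"dz":0,"rx":19,"ry":0,"rz":0,"fingers":0.008},{"dx":0,"dy":0.0005,"dz":0,"rx":24,"ry":0,"rz":0,"fingers":0.008},{"dx":0,"dy":0.0005,"dz":0,"rx":29,"ry":0,"rz":0,"fingers":0.008},{"dx":0,"dy":0.0005,"dz":0,"rx":34,"ry":0,"rz":0,"fingers":0.008},{"dx":0,"dy":0.0005,"dz":0,"rx":36.2,"ry":0,"rz":0,"fingers":0.008},{"dx":0,"dy":0.0005,"dz":0,"rx":36.2,"ry":0,"rz":0,"fingers":0.008},{"dx":0,"dy":0.0005,"dz":0,"rx":36.2,"ry":0,"rz":0,"fingers":0.008}]' 40
python3 - <<'E'
from h import *
shift(np.array([.525,-.212,.037]),down(131.7-90)); print(arm.read_state()['wrist_torque'])
im,d=arm.grab_frame("wrist"); cv2.imwrite("pics/w17.png",cv2.resize(im[180:420,180:460],None,fx=2.5,fy=2.5))
E
```

```text
t: 11.93
tool_pos: [0.5265, -0.2151, 0.04]
tcp_rot: [-87.9, 89.5, -46.2]
contact_force: [-0.6, -4.6, -2.8]
gripper_width: 0.158
t 11.9333 p [ 0.5265 -0.2151  0.04  ] q [-22.1  14.2 -14.4  60.9  -0.2  26.2] F [-0.6 -4.6 -2.8] g 0.15782334539477383
d tool [3.  3.4 1. ] mm
turn [-0.03  0.02  0.49]
[-1.08980864  0.16595562 -0.03363529]
```

View pics/w17.png

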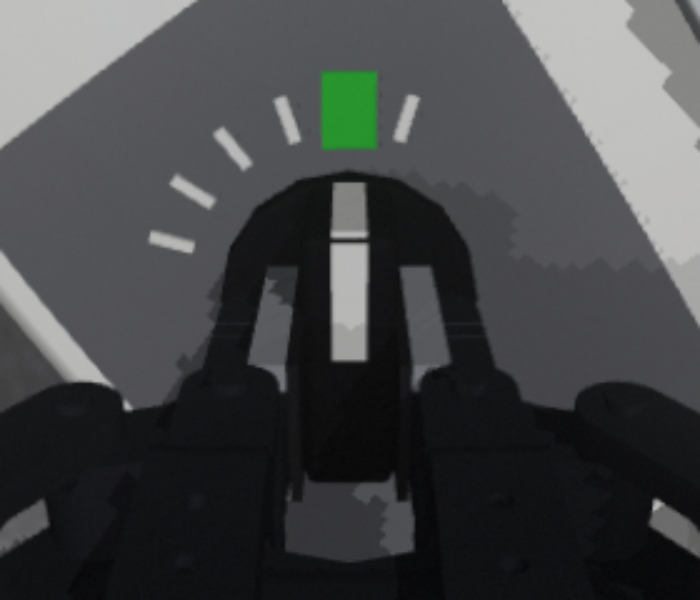

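Pointer is dead on the green mark. Release and rise straight up.

```bash
python3 -m jog '[{"dx":0,"dy":0,"dz":0,"rx":0,"ry":0,"rz":0,"fingers":0.05},{"dx":0,"dy":0,"dz":0,"rx":0,"ry":0,"rz":0,"fingers":0.05},{"dx":0,"dy":0,"dz":0,"rx":0,"ry":0,"rz":0,"fingers":0.05},{"dx":0,"dy":0,"dz":0,"rx":0,"ry":0,"rz":0,"fingers":0.05},{"dx":0,"dy":0,"dz":0,"rx":0,"ry":0,"rz":0,"fingers":0.05},{"dx":-0.015,"dy":0,"dz":0,"rx":0,"ry":0,"rz":0,"fingers":0.05},{"dx":-0.035,"dy":0,"dz":0,"rx":0,"ry":0,"rz":0,"fingers":0.05},{"dx":-0.06,"dy":0,"dz":0,"rx":0,"ry":0,"rz":0,"fingers":0.05},{"dx":-0.09,"dy":0,"dz":0,"rx":0,"ry":0,"rz":0,"fingers":0.05},{"dx":-0.12,"dy":0,"dz":0,"rx":0,"ry":0,"rz":0,"fingers":0.05},{"dx":-0.15,"dy":0,"dz":0,"rx":0,"ry":0,"rz":0,"fingers":0.05},{"dx":-0.18,"dy":0,"dz":0,"rx":0,"ry":0,"rz":0,"fingers":0.05},{"dx":-0.2,"dy":0,"dz":0,"rx":0,"ry":0,"rz":0,"fingers":0.05},{"dx":-0.2,"dy":0,"dz":0,"rx":0,"ry":0,"rz":0,"fingers":0.05},{"dx":-0.2,"dy":0,"dz":0,"rx":0,"ry":0,"rz":0,"fingers":0.05}]' 40
python3 - <<'E'
from h import *
shift(np.array([.525,-.212,.037]))
im,d=arm.grab_frame("wrist"); cv2.imwrite("pics/w18.png",im); cv2.imwrite("pics/w18z.png",cv2.resize(im[160:260,260:380],None,fx=5,fy=5,interpolation=cv2.INTER_CUBIC))
im,d=arm.grab_frame("scene"); cv2.imwrite("pics/s18.png",im)
E
```

```text
t: 13.23
tool_pos: [0.526, -0.214, 0.2413]
tcp_rot: [-81.2, 89.4, -39.5]
contact_force: [-0.4, 0.1, -1.2]
gripper_width: 0.592
t 13.2333 p [ 0.526  -0.214   0.2413] q [-22.   11.6   7.8  85.6  -0.2  26.3] F [-0.4  0.1 -1.2] g 0.5921723947076437
d tool [2.043e+02 4.500e+00 2.000e-01] mm
```

View pics/s18.png

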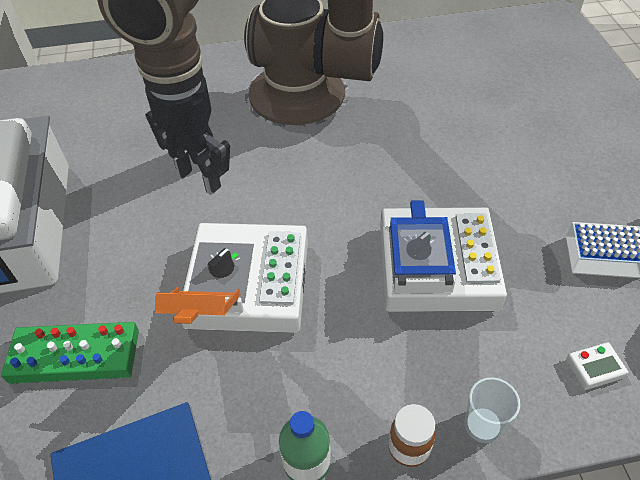

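View pics/w18z.png

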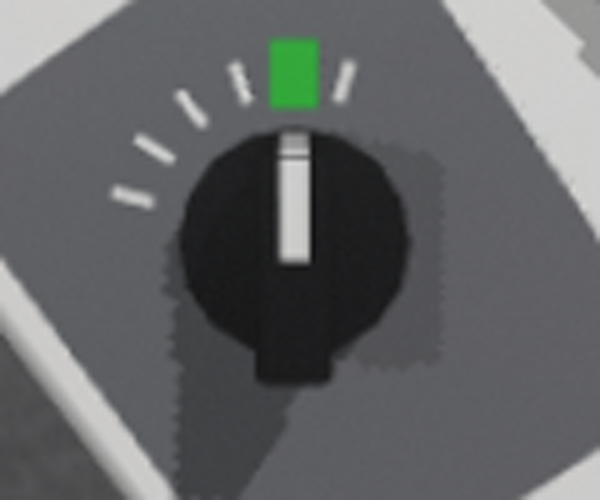

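Pointer centred on green mark (zoom col 294 vs 294), guard open at its stop, blue guard shut, gripper clear.

```bash
python3 -c "
from rig import arm
print(arm.close_job())"
```

```text
the job is handed in; nothing more can be done
None
```

The job is done and handed in at about 13.3 s of robot time, well inside the 54 s limit. I swung the orange guard to about 2.3 rad and let go, and it stayed leaning open. I then gripped the black knob and turned it clockwise about 72°, from roughly 0.04 rad to the green mark at 1.3.

**Last checks, in the pictures after withdrawing:**
- **Knob:** the white pointer lines up with the centre of the green mark.
- **Orange guard:** it is still leaning open on its hinge.
- **Blue guard:** shut; the arm never went near it after passing over at the start.
- **Robot:** the gripper is open and well clear above the heater, touching nothing.
- **Forces:** every wrist reading I took was under about 11 N. These were only at the end of each move, so brief peaks between them were not seen.

**What failed or disagreed:**
- **Fingertip position:** the cameras showed the fingertips about 45 mm farther back than the reported tool position implies. My first pinch at the tab closed on empty air for this reason. I then went by the cameras for depth and used the corrected height for everything after.
- **First move:** the first move command was refused for missing values, and nothing moved.
- **Knob grip:** the fingertips rested lightly on the knob's disc, at about 6 N.

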